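# Lock the trailer coupler onto the ball of the sloping stand

## Robot

A 6-joint arm with a two-finger parallel gripper is mounted at the origin on the work surface. World frame = base frame: x ahead of the robot, y to its left, z up, the work surface at z = 0. Lengths are in m, angles in rad, forces in N, time in s.
With the tool pointing down it reaches from about 0.325 to 0.775 m from the base axis. Payload 5.5 kg.
Tool frame: the origin (TCP) lies where the fingers leave the gripper's body, on its centre line; the fingertips stand 73 mm ahead of it and the grasp point (between the pads) lies ahead of it (bot.grip_depth is the z of the grasp point in the tool frame, in m); z points along the fingers, y is the line along which they close (so a half turn about z gives the same grasp; the last joint's range is limited). The gripper opens to 85 mm and grips with 20 to 120 N. Pads are 22 mm wide; open, the fingers measure 114 mm over their backs; the gripper's body (76 mm by 85 mm) begins 54 mm behind the grasp point. The pads swing forward as they close: fully open they stand 13 mm farther back than shut.
Start: joints at [1.093, 0.091, 1.231, -0, 1.82, -0.057], TCP at [0.245, 0.548, 0.304] pointing down, gripper open.
Joint ranges: [-2.87, 2.87], [-0.86, 2.18], [0.17, 2.46], [-1.51, 4.65], [0.06, 2.69], [-2.65, 2.65]. Speed limits (rad/s): [2.57, 2.57, 3.01, 3.14, 3.14, 3.14].

## Interface

Orientations are given as a unit quaternion [w, x, y, z].
In Python, from cell import readout, imaging, job, bot gives the robot as it stands.
- The arm moves only by the tool drive_tool, never from a script. Its argument "rows" is a list that holds one entry, the list of rows, each a list of 7 numbers: the closure in counts, from 0 (fully open) to 255 (shut), then the shift along the world's x, y, z in cm, then the turn, a rotation vector about the world's x, y, z in degrees. A call has exactly 5 rows; each row is the pose to reach, as a shift and turn from the pose commanded when the call began; what a row does not reach only later rows make up. A row lasts 1/12 s, in which the tool goes at most 41.7 mm and 7.16 degrees, less where a joint would pass 70% of its speed; a pose out of reach is approached as far as the arm can. A call with a gripper value outside its range is refused whole. The fingers move at their own pace and stop on an object; "newtons" is the grip in N (left out, the last holds). Time passes only in rows, so rows that repeat a pose let the fingers close, or fill a call up. It gives the time, the measured TCP pose, the force, the opening and the grip force at its end, in the units of the state.
- readout.get_obs(): the state, without advancing time (a new reading comes with each control period).
- imaging.read_camera(name): name is "side" or "top"; returns a dict with "img" (384x512x3 uint8, red, green, blue), "z_map" (384x512 float32, m along the optical axis (not along the pixel's ray), 0 where there is no reading), "mtx" (3x3 intrinsics, pixels), "R" (3x3) and "t" (3): a world point X has camera coordinates R X + t. Camera axes: x right, y down, z forward; pixel columns grow to the right and rows downward; lengths in m; the calibration is good to about 2 mm. A picture is of the moment at which its call begins.
- job.sign_off(): hands the job in; it is judged then, once.
The state is a dict: "time_s": time; "joint_positions": joint angles; "dq": joint speeds; "effort": joint torques, N m; "tcp_pos": TCP position; "tcp_rot": TCP orientation; "wrist_force": force on the tool from outside, world axes, zero at the start; "wrist_torque": the same for the moment, N m; "gripper_width": opening from 0.0 (shut) to 1.0 (fully open); "grip_force": force on a finger pad.
Only numpy, scipy, OpenCV 4.12 (cv2) and the standard library are available. Lean on these libraries where they do the work, as an engineer would, in place of code of your own. Each camera call takes 0.05 s, during which the arm holds its last target. There are 200 camera calls.

## Task

Raise the trailer coupler's handle, lower the coupler gently over the ball of the sloping stand with its tail lying on the stand's tail rest, and let it sit there with the handle still up. Then press the handle fully down to lock the coupler on the ball, let go, and leave the other things on the bench where they lie.

Things in the scene. Friction and masses are not known exactly. Their poses are not given: they have to be found in the camera images.
- socket (a point): Centre of the downward-open ball socket in the nose of a loose steel trailer coupler (0.75 kg, 192 mm long, lying flat at first), 24 mm above its underside. Axes: x to the nose, y left, z up. Nose cup 63 mm across, 54.5 high; socket 53 mm inside, roof 24.5 mm above this point. With the handle down a jaw closes the socket: it neither goes over the ball, nor does the handle go down until it is fully home.
- tail (a point): Centre of the coupler's square-tube tail (44 mm wide, 40 high, its end 160 mm behind the socket), where to grip it across its width: 112 mm behind the socket centre along the coupler's x, 20 mm above the underside, same axes. The balance point is about 40 mm ahead of it.
- grip (a point): Middle of the handle's grip, a round-ended dark steel crossbar 36 mm long (along the coupler's y), 20 thick, on a flat lever 22 mm wide. Handle down: 128 mm behind and 58 mm above the socket centre, 42 mm above the tail's top. It swings with the handle 111 mm from the pivot (110 behind, 16 above it when down). Axes: the coupler's when the handle is down; they turn with it.
- pivot (a point): The handle's hinge pin, along the coupler's y; 18 mm behind and 42 mm above the socket centre. Axes as grip.
- handle (a joint): Handle angle (rad): 0 down (locked), 1.6 fully raised, standing square to the coupler's top and leaning a little to the nose; growing lifts the grip off the tail. Rubs a little (about 1 N at the grip), stays where it is left. The jaw is clear of the socket above 1.1; raise it to at least 1.2.
- seat: Centre of the stand's steel ball (48 mm across, on a 22 mm shank) were the saddle at its lowest. Axes: z along the shank, leaning 25 degrees from vertical; x up the slope from tail rest to ball; y level. The saddle with ball and tail rest is clamped 0 to 18 mm higher along this z, by how much is not given: feel for it. Seated, the socket centre is at the ball's centre and the coupler's axes lie along these.
- stand: The stand, fixed: green base 200 x 130 mm, leaning column, dark sloping saddle 50 mm wide. Origin on the bench 155 mm straight below seat; x the way the slope rises. The tail's underside lies on a pad 30 mm wide, 22 long, 148 mm down the slope from the ball, its top 24 mm below the ball's centre square to the slope; the saddle's plate is 32 mm below the pad's top.
- file_mid (a point): Bystander: flat file with a red handle, 310 mm long, lying; a point near its middle.
- square_mid (a point): Bystander: try square, 170 x 90 mm, lying; middle of its blade.
- oilcan_mid (a point): Bystander: dark can, 66 mm across, 100 mm high, standing; its centre.
Things that resemble listed ones, but are neither listed nor needed, are in the scene too. Of the things shaped like the part that bears socket, the bare steel one is meant.

How it is judged:
On the way, in this order (a step that is already met when the one before it is completed fails the run):
1. the handle is raised (value of joint handle above 1.15 rad), for 0.1 s.
2. the coupler sits on the ball and the tail rest with its handle still up (x of socket in the frame of seat between -0.006 and 0.006 m and y of socket in the frame of seat between -0.006 and 0.006 m and z of socket in the frame of seat between -0.004 and 0.022 m and angle between the z axis of socket and the z axis of seat, either way round below 0.09 rad and angle between the x axis of socket and the x axis of seat, either way round below 0.12 rad and x of tail in the frame of seat below -0.08 m and contact force between coupler and stand above 1 N and value of joint handle above 0.9 rad and linear speed of coupler below 0.02 m/s), for 0.2 s.
At the end, for the whole second after the job is handed in: At rest on the stand, tail down the slope: socket centre within 6 mm of the ball's axis along and across the slope, -4 to 22 mm along it from the seat; coupler's z axis within 0.09 rad and x axis within 0.12 rad of the seat's; resting on it (over 1 N); handle under 0.08 rad (x of socket in the frame of seat between -0.006 and 0.006 m and y of socket in the frame of seat between -0.006 and 0.006 m and z of socket in the frame of seat between -0.004 and 0.022 m and angle between the z axis of socket and the z axis of seat, either way round below 0.09 rad and angle between the x axis of socket and the x axis of seat, either way round below 0.12 rad and x of tail in the frame of seat below -0.08 m and contact force between coupler and stand above 1 N and value of joint handle below 0.08 rad and linear speed of coupler below 0.02 m/s); the robot touches nothing.
It fails at once if the coupler is rammed or dropped on the stand (over 160 N between them) (contact force between coupler and stand above 160 N).
It fails at once if the file, the square or the can is moved more than 30 mm (distance of any of file_mid, square_mid, oilcan_mid from where it was at the start of the episode above 0.03 m).
It also fails if it takes over 69 s, if anything falls off the work surface, if the arm or the gripper's body presses on something with over 40 N, if the wrist force passes 120 N, or if a joint passes its speed limit or range.

## Working session

There is one attempt and no reset: what is moved stays moved. The work goes in short steps, Python scripts to look and compute and a tool call to move; the robot and the scene stay as the last step left them, time stands still between calls to the robot, and variables do not carry over. Pictures are saved under pics/ and viewed, at most 10 in all, crops included, and the job is handed in when it is done.

Besides the shell and the picture viewer there is one more tool, called after "Request:" by a JSON object that holds its "op" and its "data", one argument or row to a line. drive_tool: Moves the arm, as the interface text tells. Its arguments: {"type":"object","properties":{"rows":{"type":"array"},"newtons":{"type":"number"}},"required":["rows"]}

```bash
ls; mkdir -p pics; cat > h.py <<'E'
import numpy as np,cv2
from cell import readout,imaging,job,bot
def cam(n):
    c=imaging.read_camera(n); return c
def pts(c):
    z=c['z_map']; v,u=np.mgrid[:384,:512]; K=np.array(c['mtx'])
    p=np.stack([(u-K[0,2])/K[0,0]*z,(v-K[1,2])/K[1,1]*z,z],-1)
    return (p-np.array(c['t']))@np.array(c['R'])
def proj(c,X):
    p=np.array(c['R'])@np.array(X)+np.array(c['t']); q=np.array(c['mtx'])@p; return q[:2]/q[2]
E
python3 - <<'E'
from h import *
for n in('top','side'):
    c=cam(n); np.savez(f'{n}0.npz',**c); print(n,-np.array(c['R']).T@c['t'],c['R'],c['mtx'])
    cv2.imwrite(f'pics/{n}0.png',cv2.resize(c['img'][:,:,::-1],(800,600),interpolation=cv2.INTER_CUBIC))
print(readout.get_obs(),bot.grip_depth)
E
```

```text
pics
top [0.31108151 0.01077651 1.44845876] [[ 2.59360643e-03 -9.99995779e-01  1.30968521e-03]
 [-9.77635092e-01 -2.81102573e-03 -2.10289622e-01]
 [ 2.10292416e-01 -7.34985708e-04 -9.77638256e-01]] [[454.18255905   0.         252.02646576]
 [  0.         454.18255905 188.0164026 ]
 [  0.           0.           1.        ]]
side [0.57034747 0.77059778 1.05410187] [[-0.99729609 -0.07283774  0.00975558]
 [-0.06299065  0.7788961  -0.6239816 ]
 [ 0.03785083 -0.62290892 -0.78137813]] [[380.11828495   0.         258.18989897]
 [  0.         380.11828495 191.27422781]
 [  0.           0.           1.        ]]
{'time_s': 0.1, 'joint_positions': array([ 1.09325965e+00,  9.18219668e-02,  1.23180276e+00, -9.25526334e-06,
        1.81977533e+00, -5.67120896e-02]), 'dq': array([ 0.00144253, -0.00070195, -0.0038167 ,  0.00178846, -0.00197063,
       -0.00104466]), 'effort': array([ 2.75801962e-03, -4.60215569e+01, -4.19219720e+01,  4.94598726e-05,
        1.06420432e-02, -5.83861151e-05]), 'tcp_pos': array([0.24506243, 0.54753863, 0.30281976]), 'tcp_rot': array([-2.34213496e-04,  2.08864143e-01,  9.77944248e-01, -8.72835990e-04]), 'wrist_force': array([-0.37320038,  0.36279527, -0.09403379]), 'wrist_torque': array([ 0.02562762,  0.00473781, -0.0086067 ]), 'grip_force': 0.0, 'gripper_width': 1.0013479276328894} 0.0539
```

View pics/top0.png

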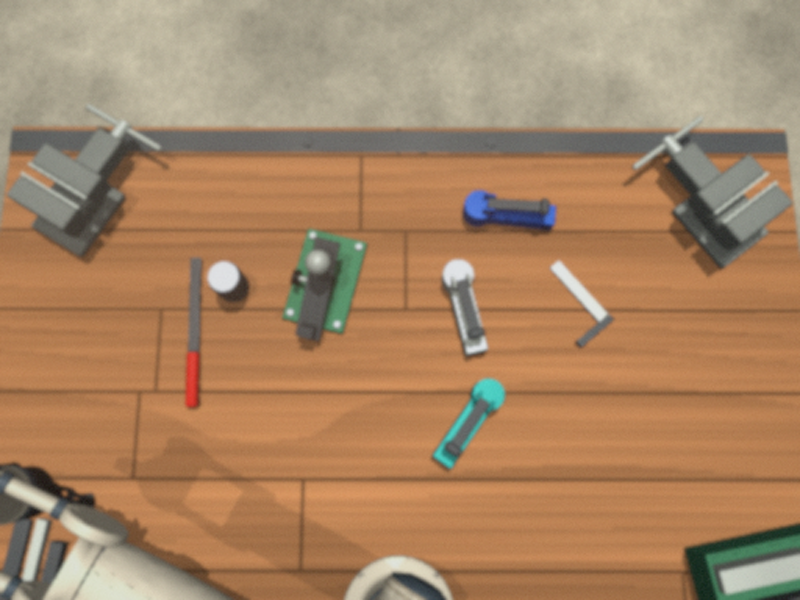

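View pics/side0.png

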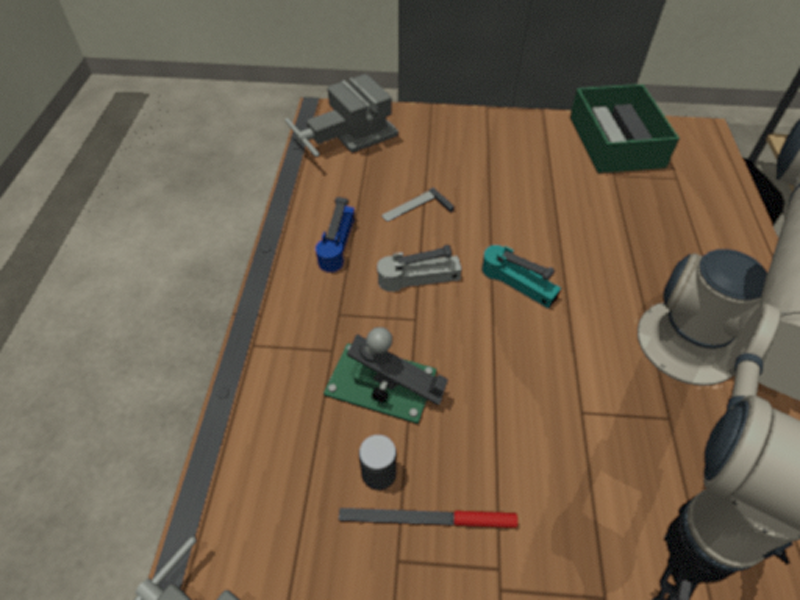

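The top view has three couplers: blue at (510,210), bare steel at (465,305) and teal at (470,422). The steel one fits. The stand is at (322,285) with its ball at (318,262). The tail rest is at (308,332), so the slope rises to +x. Next I'll measure, with one crop to confirm.

```bash
python3 - <<'E'
from h import *
from scipy.optimize import least_squares
T=dict(np.load('top0.npz'));S=dict(np.load('side0.npz'))
P=pts(T);Q=pts(S)
a=cv2.resize(T['img'][150:240,165:325,::-1],(800,450),interpolation=cv2.INTER_CUBIC); cv2.imwrite('pics/crop.png',a)
def sel(P,I,u0,u1,v0,v1,z0,z1):
    p=P[v0:v1,u0:u1].reshape(-1,3);c=I[v0:v1,u0:u1].reshape(-1,3).astype(int); m=(p[:,2]>z0)&(p[:,2]<z1); return p[m],c[m]
# coupler
for n,C,PP,b in(('top',T,P,(278,318,160,232)),('side',S,Q,(238,298,155,188))):
    p,c=sel(PP,C['img'],*b,.012,.2)
    print(n,len(p),p.min(0),p.max(0))
    xy=p[:,:2]; (cx,cy),(w,h),ang=cv2.minAreaRect(xy.astype(np.float32)); print('rect',cx,cy,w,h,ang)
    m=(abs(p[:,2]-.0545)<.004); print('z hist',np.histogram(p[:,2],np.arange(.01,.12,.01))[0])
    br=c.min(1)>150; 
    t=p[br&(p[:,2]>.046)&(p[:,2]<.062)]; print('cup top',len(t),np.median(t,0),t.min(0),t.max(0))
    d=p[(c.max(1)<120)&(p[:,2]>.06)]; print('handle',len(d)); 
    if len(d): 
        print((cv2.minAreaRect(d[:,:2].astype(np.float32))),d[:,2].max()); print('hbar far',d[d[:,2]>.085].mean(0))
# ball
for n,C,PP,b in(('top',T,P,(194,214,156,180)),('side',S,Q,(232,254,208,230))):
    p,c=sel(PP,C['img'],*b,.1,.25); 
    f=lambda q:np.linalg.norm(p-q,axis=1)-.024
    q0=np.median(p,0)-[0,0,.015]
    r=least_squares(f,q0,loss='soft_l1',f_scale=.001); print(n,'ball',len(p),r.x,np.abs(r.fun).mean(),p[:,2].max())
# saddle/pad dark + green base
for n,C,PP,b in(('top',T,P,(175,240,145,222)),('side',S,Q,(205,290,205,270))):
    p,c=sel(PP,C['img'],*b,-.01,.3)
    g=(c[:,1]>c[:,0]+15)&(c[:,1]>c[:,2]+5); gp=p[g]; print(n,'green',cv2.minAreaRect(gp[:,:2].astype(np.float32)),np.median(gp[:,2]))
    d=p[~g&(p[:,2]>.05)]; print('saddle',len(d),cv2.minAreaRect(d[:,:2].astype(np.float32)))
    np.save(n+'sad.npy',d)
E
```

```text
top 965 [ 0.49104087 -0.1778766   0.01216666] [ 0.6804696  -0.08967045  0.0939857 ]
rect 0.58823561668396 -0.13975316286087036 0.19066768884658813 0.061888188123703 16.830018997192383
z hist [ 18  34 172 194 196  46 159 121  25   0]
cup top 212 [ 0.6570056  -0.11925771  0.05424466] [ 0.50485877 -0.16457095  0.04605781] [ 0.6804696  -0.09081462  0.0613859 ]
handle 246
((0.5757572054862976, -0.13565672934055328), (0.11988475173711777, 0.03062446042895317), 14.495838165283203) 0.09398569528763179
hbar far [ 0.52989958 -0.14809515  0.08902099]
side 1004 [ 0.49400811 -0.17675099  0.01206683] [ 0.68342945 -0.0848491   0.09275463]
rect 0.5892155170440674 -0.12888211011886597 0.19102613627910614 0.06736539304256439 9.4932861328125
z hist [ 74 108 279 138 151  42 135  63  14   0]
  return _methods._mean(a, axis=axis, dtype=dtype,
  ret = um.true_divide(
Traceback (most recent call last):
ValueError: zero-size array to reduction operation minimum which has no identity
```

View pics/crop.png

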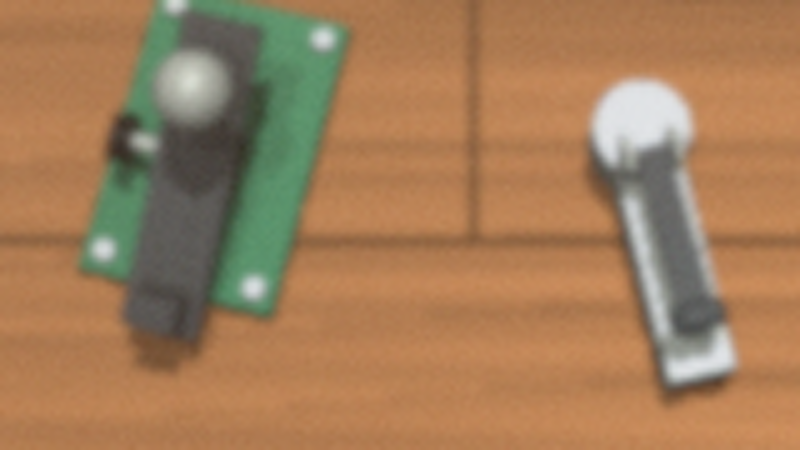

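The crop confirms it: a bare steel coupler with its cup at (640,125), handle grip at (695,312) and tail end at (700,370). Now for the fine measurements.

```bash
python3 - <<'E'
from h import *
from scipy.optimize import least_squares
T=dict(np.load('top0.npz'));S=dict(np.load('side0.npz'))
P=pts(T);Q=pts(S)
def sel(P,I,u0,u1,v0,v1,z0,z1):
    p=P[v0:v1,u0:u1].reshape(-1,3);c=I[v0:v1,u0:u1].reshape(-1,3).astype(int); m=(p[:,2]>z0)&(p[:,2]<z1); return p[m],c[m]
p,c=sel(P,T['img'],278,318,160,232,.012,.2)
q,_=sel(Q,S['img'],238,298,155,188,.012,.2)
for n,a in(('top',p),('side',q)):
    t=a[abs(a[:,2]-.0545)<.003]; t=t[t[:,0]>.6]; print(n,'cup top',len(t),cv2.minEnclosingCircle(t[:,:2].astype(np.float32)),t.mean(0),np.median(t[:,2]))
    t=a[abs(a[:,2]-.040)<.004]; t=t[t[:,0]<.61]; print(' tube top',len(t),cv2.minAreaRect(t[:,:2].astype(np.float32)),t[:,:2].mean(0))
    t=a[a[:,2]>.08]; print(' bar',len(t),t.mean(0),cv2.minAreaRect(t[:,:2].astype(np.float32)))
    t=a[a[:,2]>.06]; vx=cv2.fitLine(t[:,:2].astype(np.float32),cv2.DIST_HUBER,0,.01,.01).ravel(); print(' handle line',vx,np.degrees(np.arctan2(vx[1],vx[0])))
for n,C,PP,b in(('top',T,P,(194,214,156,180)),('side',S,Q,(232,254,208,230))):
    p,c=sel(PP,C['img'],*b,.12,.25); 
    q0=np.median(p,0)-[0,0,.015]
    r=least_squares(lambda q:np.linalg.norm(p-q,axis=1)-.024,q0,loss='soft_l1',f_scale=.001); print(n,'ball',len(p),r.x,np.abs(r.fun).mean(),p[:,2].max())
for n,C,PP,b in(('top',T,P,(175,240,145,222)),('side',S,Q,(205,290,205,270))):
    p,c=sel(PP,C['img'],*b,-.01,.3)
    g=(c[:,1]>c[:,0]+15)&(c[:,1]>c[:,2]+5); gp=p[g]; print(n,'green',cv2.minAreaRect(gp[:,:2].astype(np.float32)),np.median(gp[:,2]))
    d=p[~g&(p[:,2]>.05)&(c.max(1)<110)]; print('saddle',len(d),cv2.minAreaRect(d[:,:2].astype(np.float32)))
    vx=cv2.fitLine(d[:,:2].astype(np.float32),cv2.DIST_HUBER,0,.01,.01).ravel(); print(' line',vx,np.degrees(np.arctan2(vx[1],vx[0])))
    A=d; k=np.array([np.cos(np.arctan2(vx[1],vx[0])),np.sin(np.arctan2(vx[1],vx[0]))]); s=d[:,:2]@k
    for lo in np.arange(s.min(),s.max(),.015):
        m=(s>=lo)&(s<lo+.015); print('  %.3f z %.3f lat %.3f'%(lo,np.median(d[m,2]),np.median(d[m,:2]@[-k[1],k[0]])))
E
```

```text
top cup top 142 ((0.6500331163406372, -0.1220797449350357), 0.03199807181954384) [ 0.65593186 -0.11925337  0.05448755] 0.05434315997224687
 tube top 237 ((0.5538870096206665, -0.1440126895904541), (0.12095853686332703, 0.04411725699901581), 13.34315013885498) [ 0.54175559 -0.14213085]
 bar 146 [ 0.54539787 -0.1460142   0.08556279] ((0.5789864659309387, -0.13720692694187164), (0.12529310584068298, 0.03364664688706398), 13.616104125976562)
 handle line [ 0.97234863  0.23353411  0.58194876 -0.13688612] 13.505229
side cup top 120 ((0.6520150899887085, -0.11883369833230972), 0.0323280394077301) [ 0.65921123 -0.11532785  0.05434694] 0.0542728319669646
 tube top 263 ((0.555586040019989, -0.14096468687057495), (0.11743363738059998, 0.046793658286333084), 14.066412925720215) [ 0.55366753 -0.14035233]
 bar 77 [ 0.54420331 -0.14302291  0.08531178] ((0.5814098119735718, -0.13450980186462402), (0.12410146743059158, 0.028620194643735886), 13.112833023071289)
 handle line [ 0.9791585   0.20309743  0.60889846 -0.12773563] 11.718147
top ball 227 [0.64880374 0.15271916 0.15652288] 0.003429419756183822
[... 731 characters left out ...]
.115 lat 0.324
  0.626 z 0.119 lat 0.330
side green ((0.6520510911941528, 0.15572161972522736), (0.12875841557979584, 0.19787608087062836), 75.7658920288086) 0.013660761204036389
saddle 1077 ((0.618912935256958, 0.17935872077941895), (0.08536270260810852, 0.1934526115655899), 77.50809478759766)
 line [ 0.98339397 -0.18148354  0.62498325  0.17014273] -10.456183
  0.479 z 0.070 lat 0.281
  0.494 z 0.067 lat 0.284
  0.509 z 0.052 lat 0.276
  0.524 z 0.055 lat 0.278
  0.539 z 0.063 lat 0.276
  0.554 z 0.070 lat 0.278
  0.569 z 0.076 lat 0.277
  0.584 z 0.083 lat 0.283
  0.599 z 0.089 lat 0.291
  0.614 z 0.108 lat 0.285
  0.629 z 0.117 lat 0.284
  0.644 z 0.115 lat 0.274
  0.659 z 0.117 lat 0.272
```

Request:
{"op": "drive_tool", "data": {
  "rows": [
    [[0, 1.5, -3.7, 0, 0, 0, 2], [0, 3, -7.4, 0, 0, 0, 4], [0, 4.5, -11.1, 0, 0, 0, 6], [0, 6, -14.8, 0, 0, 0, 8], [0, 7.5, -18.5, 0, 0, 0, 10]]
  ],
  "newtons": 20
}}

```text
time_s: 0.52
tcp_pos: [0.3202, 0.361, 0.3032]
tcp_rot: [-0.0, 0.122, 0.993, -0.0]
wrist_force: [2.2, -0.2, -0.2]
gripper_width: 1.002
grip_force: 0.0
```

Request:
{"op": "drive_tool", "data": {
  "rows": [
    [[0, 1.5, -3.7, 0, 0, 0, 2], [0, 3, -7.4, 0, 0, 0, 4], [0, 4.5, -11.1, 0, 0, 0, 6], [0, 6, -14.8, 0, 0, 0, 8], [0, 7.5, -18.5, 0, 0, 0, 10]]
  ]
}}

```text
time_s: 0.93
tcp_pos: [0.3952, 0.1758, 0.3036]
tcp_rot: [-0.0, 0.035, 0.999, -0.0]
wrist_force: [1.1, 1.9, 0.2]
gripper_width: 0.998
grip_force: 0.0
```

Request:
{"op": "drive_tool", "data": {
  "rows": [
    [[0, 1.5, -3.7, 0, 0, 0, 2], [0, 3, -7.4, 0, 0, 0, 4], [0, 4.5, -11.1, 0, 0, 0, 6], [0, 6, -14.8, 0, 0, 0, 8], [0, 7.5, -18.5, 0, 0, 0, 10]]
  ]
}}

```text
time_s: 1.35
tcp_pos: [0.4702, -0.0094, 0.3036]
tcp_rot: [-0.0, -0.052, 0.999, 0.0]
wrist_force: [0.7, 0.6, 0.1]
gripper_width: 0.997
grip_force: 0.0
```

Request:
{"op": "drive_tool", "data": {
  "rows": [
    [[0, 1.4, -3.5, -1, 0, 0, 2], [0, 2.8, -7, -3, 0, 0, 4], [0, 4.2, -10.5, -5, 0, 0, 6], [0, 5.6, -14.1, -7, 0, 0, 7.7], [0, 5.6, -14.1, -10, 0, 0, 7.7]]
  ]
}}

```text
time_s: 1.77
tcp_pos: [0.5275, -0.1537, 0.2043]
tcp_rot: [0.001, -0.117, 0.993, -0.002]
wrist_force: [0.3, 0.2, 0.1]
gripper_width: 1.0
grip_force: 0.0
```

```bash
python3 - <<'E'
from h import *
ims=[]
for n in('top','side'):
    c=cam(n); np.savez(f'{n}1.npz',**c)
    X=[.5266,-.1506,.082]; u,v=proj(c,X).astype(int); im=c['img'][max(0,v-50):v+50,max(0,u-65):u+65,::-1]; ims.append(cv2.resize(im,(400,310),interpolation=cv2.INTER_CUBIC))
cv2.imwrite('pics/g1.png',np.hstack(ims))
E
```

```text
(no output)
```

View pics/g1.png

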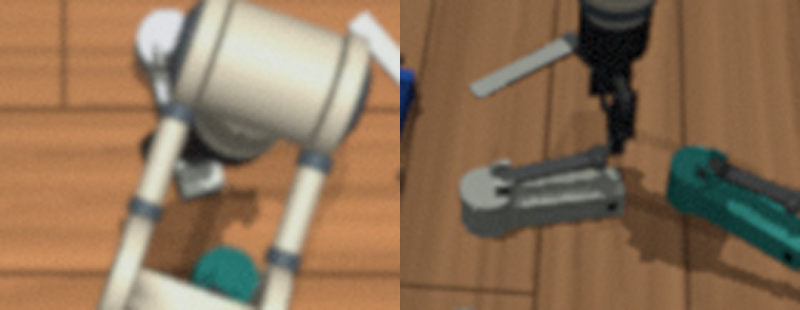

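The right half (side view) shows the gripper straight above the handle bar at about (605,155). I'll descend and close.

Request:
{"op": "drive_tool", "data": {
  "rows": [
    [[0, 0, 0, -3, 0, 0, 0], [0, 0, 0, -6, 0, 0, 0], [0, 0, 0, -6.8, 0, 0, 0], [130, 0, 0, -6.8, 0, 0, 0], [130, 0, 0, -6.8, 0, 0, 0]]
  ]
}}

```text
time_s: 2.28
tcp_pos: [0.5264, -0.1477, 0.1376]
tcp_rot: [0.0, -0.119, 0.993, -0.0]
wrist_force: [0.7, 0.1, 0.2]
gripper_width: 0.751
grip_force: 0.0
```

Request:
{"op": "drive_tool", "data": {
  "rows": [
    [[255, 0, 0, 0, 0, 0, 0], [255, 0, 0, 0, 0, 0, 0], [255, 0, 0, 0, 0, 0, 0], [255, 0, 0, 0, 0, 0, 0], [255, 0, 0, 0, 0, 0, 0]]
  ]
}}

```text
time_s: 2.7
tcp_pos: [0.5272, -0.149, 0.1387]
tcp_rot: [0.002, -0.118, 0.993, -0.001]
wrist_force: [1.1, -2.1, 7.7]
gripper_width: 0.403
grip_force: 19.6
```

```bash
python3 - <<'E'
from h import *
o=readout.get_obs(); print(o['tcp_pos'],o['gripper_width'],o['grip_force'],o['wrist_force'])
k=np.radians(13.6); ux,uy=np.cos(k),np.sin(k)
# arc
import math
for a in np.linspace(0,1.45,13):
    t=math.atan2(16,-110)-a; r=.1112
    dx=r*math.cos(t)+.110; dz=r*math.sin(t)-.016
    print('%.2f'%a, '%.2f %.2f %.2f'%(dx*ux*100,dx*uy*100,dz*100))
E
```

```text
[ 0.52722041 -0.14897527  0.13865099] 0.402556142903615 19.62182968854904 [ 1.06730939 -2.13021752  7.67733654]
0.00 -0.00 -0.00 0.00
0.12 0.26 0.06 1.32
0.24 0.68 0.16 2.59
0.36 1.24 0.30 3.80
0.48 1.94 0.47 4.93
0.60 2.77 0.67 5.97
0.72 3.72 0.90 6.90
0.85 4.76 1.15 7.70
0.97 5.90 1.43 8.37
1.09 7.10 1.72 8.89
1.21 8.35 2.02 9.26
1.33 9.64 2.33 9.47
1.45 10.95 2.65 9.52
```

Request:
{"op": "drive_tool", "data": {
  "rows": [
    [[255, 0.3, 0.1, 1.3, 0, 0, 0], [255, 0.7, 0.2, 2.6, 0, 0, 0], [255, 1.2, 0.3, 3.8, 0, 0, 0], [255, 1.9, 0.5, 4.9, 0, 0, 0], [255, 2.8, 0.7, 6.0, 0, 0, 0]]
  ]
}}

```text
time_s: 3.12
tcp_pos: [0.5537, -0.1414, 0.1969]
tcp_rot: [-0.001, -0.118, 0.993, -0.0]
wrist_force: [-1.0, -1.5, -2.0]
gripper_width: 0.402
grip_force: 20.3
```

Request:
{"op": "drive_tool", "data": {
  "rows": [
    [[255, 0.9, 0.2, 0.9, 0, 0, 0], [255, 2.0, 0.5, 1.7, 0, 0, 0], [255, 3.1, 0.7, 2.4, 0, 0, 0], [255, 4.3, 1.0, 2.9, 0, 0, 0], [255, 5.6, 1.3, 3.3, 0, 0, 0]]
  ]
}}

```text
time_s: 3.53
tcp_pos: [0.6102, -0.1286, 0.2308]
tcp_rot: [-0.0, -0.118, 0.993, -0.0]
wrist_force: [-1.7, -1.3, 0.2]
gripper_width: 0.401
grip_force: 20.5
```

Request:
{"op": "drive_tool", "data": {
  "rows": [
    [[255, 1.3, 0.3, 0.2, 0, 0, 0], [255, 2.6, 0.6, 0.2, 0, 0, 0], [255, 2.6, 0.6, 0.2, 0, 0, 0], [255, 2.6, 0.6, 0.2, 0, 0, 0], [255, 2.6, 0.6, 0.2, 0, 0, 0]]
  ]
}}

```text
time_s: 3.95
tcp_pos: [0.6368, -0.1226, 0.2335]
tcp_rot: [0.002, -0.118, 0.993, -0.001]
wrist_force: [0.9, -2.2, 5.5]
gripper_width: 0.399
grip_force: 21.1
```

```bash
python3 - <<'E'
from h import *
c=cam('side'); im=c['img'][130:230,200:340,::-1]; cv2.imwrite('pics/up.png',cv2.resize(im,(560,400),interpolation=cv2.INTER_CUBIC))
E
```

```text
(no output)
```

View pics/up.png

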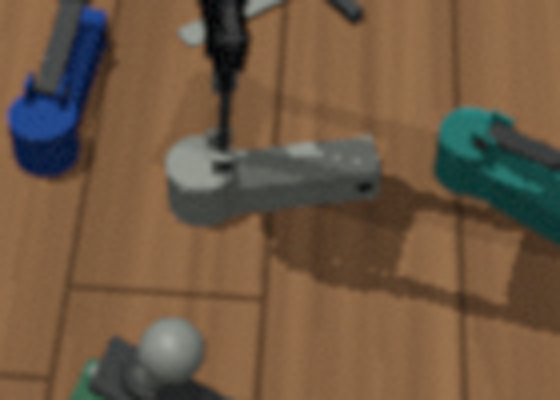

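The handle stands upright, held at about (222,110), and the coupler is still flat. I'll release, lift, and back off above the tail, then re-measure the coupler.

Request:
{"op": "drive_tool", "data": {
  "rows": [
    [[100, 0, 0, 0, 0, 0, 0], [0, 0, 0, 0, 0, 0, 0], [0, 0, 0, 0, 0, 0, 0], [0, 0, 0, 3, 0, 0, 0], [0, 0, 0, 6, 0, 0, 0]]
  ]
}}

```text
time_s: 4.42
tcp_pos: [0.6351, -0.1219, 0.2879]
tcp_rot: [-0.004, -0.118, 0.993, 0.001]
wrist_force: [0.5, 0.4, 0.7]
gripper_width: 0.996
grip_force: 0.0
```

Request:
{"op": "drive_tool", "data": {
  "rows": [
    [[0, 0, 0, 3, 0, 0, 0], [0, -4, -1, 3, 0, 0, 0], [0, -8, -2, 3, 0, 0, 0], [0, -11, -3, 3, 0, 0, 0], [0, -11, -3, 3, 0, 0, 0]]
  ]
}}

```text
time_s: 4.83
tcp_pos: [0.5222, -0.1535, 0.3212]
tcp_rot: [-0.001, -0.117, 0.993, -0.0]
wrist_force: [-0.9, 0.2, 0.7]
gripper_width: 0.998
grip_force: 0.0
```

```bash
python3 - <<'E'
from h import *
S=cam('side');Q=pts(S);np.savez('side2.npz',**S)
a=Q[150:205,230:310].reshape(-1,3); a=a[(a[:,2]>.012)&(a[:,2]<.2)&(a[:,1]<-.07)&(a[:,1]>-.2)&(a[:,0]>.47)]
t=a[abs(a[:,2]-.0545)<.003]; t=t[t[:,0]>.61]; print('cup top',len(t),cv2.minEnclosingCircle(t[:,:2].astype(np.float32)))
t=a[abs(a[:,2]-.040)<.003]; t=t[t[:,0]<.61]; print(' tube top',len(t),cv2.minAreaRect(t[:,:2].astype(np.float32)))
t=a[a[:,2]>.075]; print('handle',len(t),t.mean(0),t.max(0)); h=t[t[:,2]>.14]; print(h.mean(0))
print(a[:,0].min(),readout.get_obs()['tcp_pos'])
E
```

```text
cup top 126 ((0.6540624499320984, -0.11887313425540924), 0.03226683288812637)
 tube top 246 ((0.5555100440979004, -0.14159344136714935), (0.11594732105731964, 0.046395380049943924), 14.210206985473633)
handle 60 [ 0.63369826 -0.11620159  0.11752902] [ 0.6414738  -0.10569457  0.16153816]
[ 0.63160218 -0.1165255   0.15134515]
0.49341252915684575 [ 0.52410872 -0.15287128  0.32128999]
```

Request:
{"op": "drive_tool", "data": {
  "rows": [
    [[0, 1.3, 0.4, -3, 0, 0, 0], [0, 2.6, 0.9, -7, 0, 0, 0], [0, 2.6, 0.9, -11, 0, 0, 0], [0, 2.6, 0.9, -15, 0, 0, 0], [0, 2.6, 0.9, -18, 0, 0, 0]]
  ]
}}

```text
time_s: 5.3
tcp_pos: [0.5516, -0.1422, 0.1363]
tcp_rot: [-0.002, -0.119, 0.993, 0.001]
wrist_force: [-0.0, 0.4, -0.4]
gripper_width: 0.999
grip_force: 0.0
```

Request:
{"op": "drive_tool", "data": {
  "rows": [
    [[0, 0, 0, -2, 0, 0, 0], [0, 0, 0, -4, 0, 0, 0], [0, 0, 0, -5.5, 0, 0, 0], [0, 0, 0, -6.2, 0, 0, 0], [0, 0, 0, -6.3, 0, 0, 0]]
  ]
}}

```text
time_s: 5.72
tcp_pos: [0.5515, -0.1426, 0.0754]
tcp_rot: [-0.002, -0.119, 0.993, 0.001]
wrist_force: [-0.5, 1.2, -0.0]
gripper_width: 1.001
grip_force: 0.0
```

Request:
{"op": "drive_tool", "data": {
  "rows": [
    [[90, 0, 0, 0, 0, 0, 0], [255, 0, 0, 0, 0, 0, 0], [255, 0, 0, 0, 0, 0, 0], [255, 0, 0, 0, 0, 0, 0], [255, 0, 0, 0, 0, 0, 0]]
  ],
  "newtons": 120
}}

```text
time_s: 6.13
tcp_pos: [0.553, -0.1439, 0.08]
tcp_rot: [0.002, -0.118, 0.993, -0.001]
wrist_force: [0.6, -0.8, 5.1]
gripper_width: 0.497
grip_force: 123.7
```

Request:
{"op": "drive_tool", "data": {
  "rows": [
    [[255, 0, 0, 1, 0, 0, 0], [255, 0, 0, 3, 0, 0, 0], [255, 0, 0, 6, 0, 0, 0], [255, 0, 0, 9, 0, 0, 0], [255, 0, 0, 12, 0, 0, 0]]
  ]
}}

```text
time_s: 6.55
tcp_pos: [0.5507, -0.1428, 0.1968]
tcp_rot: [-0.003, -0.118, 0.993, 0.001]
wrist_force: [0.6, -0.6, -8.5]
gripper_width: 0.494
grip_force: 123.0
```

Request:
{"op": "drive_tool", "data": {
  "rows": [
    [[255, 0, 0, 4, 0, 0, 0], [255, 0, 0, 8, 0, 0, 0], [255, 0, 0, 12, 0, 0, 0], [255, 0, 0, 12, 0, 0, 0], [255, 0, 0, 12, 0, 0, 0]]
  ]
}}

```text
time_s: 6.97
tcp_pos: [0.5523, -0.1433, 0.32]
tcp_rot: [0.002, -0.118, 0.993, -0.001]
wrist_force: [0.0, -0.2, -9.3]
gripper_width: 0.496
grip_force: 123.8
```

```bash
python3 - <<'E'
from h import *
S=cam('side');Q=pts(S);np.savez('side3.npz',**S);o=readout.get_obs();tp=o['tcp_pos'];print(tp,o['tcp_rot'],o['wrist_force'],o['wrist_torque'],o['gripper_width'])
a=Q.reshape(-1,3);c=S['img'].reshape(-1,3).astype(int); m=(a[:,2]>.15)&(a[:,2]<.5)&(a[:,1]<-.05)&(a[:,1]>-.2)&(a[:,0]>.585)&(a[:,0]<.72)
a=a[m];c=c[m]; st=a[(c.min(1)>110)]; print(len(a),len(st)); 
print(np.histogram(st[:,2],np.arange(.2,.34,.005)))
top=st[st[:,0]>.61]
zt=np.percentile(top[:,2],70); t=top[abs(top[:,2]-zt)<.006]; print(zt,cv2.minEnclosingCircle(t[:,:2].astype(np.float32)))
A=np.c_[t[:,:2],np.ones(len(t))]; print('plane',np.linalg.lstsq(A,t[:,2],rcond=None)[0])
im=S['img'][90:190,190:330,::-1]; cv2.imwrite('pics/lift.png',cv2.resize(im,(700,500),interpolation=cv2.INTER_CUBIC))
E
```

```text
[ 0.55177494 -0.14318557  0.31650567] [-1.04214808e-03 -1.18349832e-01  9.92971299e-01  4.79313016e-04] [  0.16954371   0.89980436 -10.64409947] [-0.05795422  0.29747148  0.0164423 ] 0.5008378255820674
963 221
(array([  0,   0,   0,   0,   0,   0,   0,   1,   2,   0,   0,   0,   0,
         0,   0,  43,  13,   3, 128,  26,   0,   0,   2,   3,   0,   0,
         0,   0]), array([0.2  , 0.205, 0.21 , 0.215, 0.22 , 0.225, 0.23 , 0.235, 0.24 ,
       0.245, 0.25 , 0.255, 0.26 , 0.265, 0.27 , 0.275, 0.28 , 0.285,
       0.29 , 0.295, 0.3  , 0.305, 0.31 , 0.315, 0.32 , 0.325, 0.33 ,
       0.335, 0.34 ]))
0.2943449225950437 ((0.6534682512283325, -0.11894622445106506), 0.03207651898264885)
plane [0.01528572 0.00328391 0.28371513]
```

View pics/lift.png

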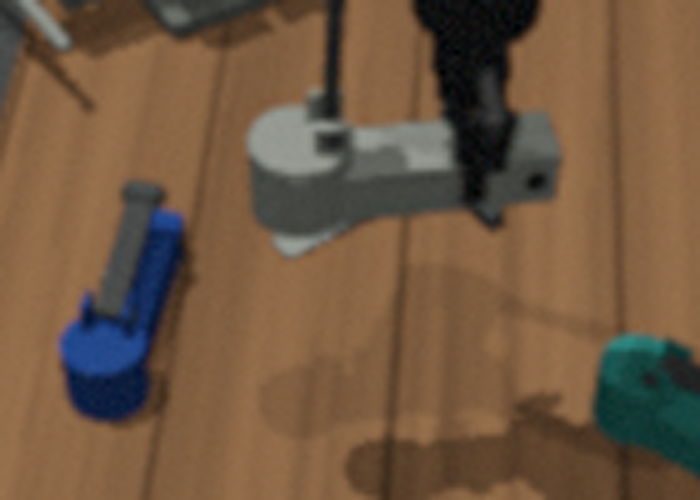

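Side view: the coupler hangs level in the gripper with the handle upright at (330,50). The white sliver at (300,240) is the try square behind it. Next I'll refine the ball centre from its silhouettes and work out the target poses.

```bash
cat > pose.py <<'E'
from h import *
from scipy.spatial.transform import Rotation as R
SEAT=np.array([.651,.1542,.155]); YAW=np.radians(-14.35)
Rs=R.from_euler('ZY',[YAW,-np.radians(25)])   # columns: x up slope, z leaning back
def tool_target(p, L=.104, g=.023, pitch=0, cent=None):
    """p: socket centre in seat frame (m). returns tcp pos, rotation"""
    s=(SEAT if cent is None else cent)+Rs.apply(p)
    tcp=s+Rs.apply([-L,0,g-.024+.0539])
    Rt=Rs*R.from_matrix(np.array([[-1,0,0],[0,1,0],[0,0,-1]]).T)
    return tcp,Rt
def delta(tcp,Rt,o=None):
    o=o or readout.get_obs(); q=o['tcp_rot']; R0=R.from_quat([q[1],q[2],q[3],q[0]])
    return (tcp-o['tcp_pos'])*100,(Rt*R0.inv()).as_rotvec(degrees=True)
E
python3 - <<'E'
from pose import *
from scipy.optimize import least_squares
rays=[]
for n,(u0,u1,v0,v1) in(('top',(192,218,152,186)),('side',(228,258,204,234))):
    C=dict(np.load(n+'0.npz')); P=pts(C); c=C['img'].astype(int)
    sub=c[v0:v1,u0:u1]; sp=sub.max(2)-sub.min(2)
    m=((sp<40)&(sub.min(2)>88)).astype(np.uint8)
    nn,lab,st,ce=cv2.connectedComponentsWithStats(m); k=1+np.argmax(st[1:,4]); 
    ct=cv2.findContours((lab==k).astype(np.uint8),cv2.RETR_EXTERNAL,cv2.CHAIN_APPROX_NONE)[0][0]
    (x,y),r=cv2.minEnclosingCircle(ct); print(n,st[k],ce[k],x,y,r)
    K=C['mtx'];
    z=np.median(P[v0:v1,u0:u1][lab==k][:,2])
    uu=np.array([x+u0,y+v0]); d=np.array([(uu[0]-K[0,2])/K[0,0],(uu[1]-K[1,2])/K[1,1],1]); o=-C['R'].T@C['t']; d=C['R'].T@d
    rays.append((o,d/np.linalg.norm(d))); print(' at z .157:',o+d*(.157-o[2])/d[2], 'expected r',K[0,0]*.024/(C['R']@[.65,.154,.157]+C['t'])[2])
    p=P[v0:v1,u0:u1][lab==k]; p=p[p[:,2]>.158]
    f=least_squares(lambda q:np.linalg.norm(p-q,axis=1)-.024,[.65,.154,.157],loss='soft_l1',f_scale=.001);print(' depthfit',len(p),f.x,abs(f.fun).mean())
f=least_squares(lambda X:np.concatenate([np.cross(X-o,d) for o,d in rays]),[.65,.154,.157]); print('tri',f.x,f.cost**.5)
for n in('top','side'):
    d=np.load(n+'sad.npy'); q=Rs.inv().apply(d-SEAT); pad=q[(abs(q[:,0]+.148)<.007)&(abs(q[:,1])<.012)]; pl=q[(q[:,0]>-.12)&(q[:,0]<-.05)&(abs(q[:,1])<.02)]
    print(n,'pad z+24',np.median(pad[:,2])*1e3+24,len(pad),'plate+56',np.median(pl[:,2])*1e3+56,'yc',np.percentile(pl[:,1],[2,98]))
    A=np.c_[q[(q[:,0]>-.13)&(q[:,0]<-.05)][:,:2]]
t,Rt=tool_target([0,0,.07]); print(t,Rt.as_quat(),*delta(t,Rt))
E
```

```text
top [  0   0  20  23 278] [ 9.75899281 12.51079137] 10.285714149475098 10.5 12.23775577545166
 at z .157: [0.66528582 0.15642423 0.157     ] expected r 8.172755326057256
 depthfit 183 [0.64807096 0.15280965 0.15686415] 0.008699734424075315
side [  7   5  15  14 164] [13.92682927 11.68292683] 14.0 12.0 7.615873336791992
 at z .157: [0.65350356 0.14974558 0.157     ] expected r 8.384384532261846
 depthfit 157 [0.65062777 0.15383164 0.15587707] 0.001137882024280982
tri [0.65714124 0.15601527 0.16871325] 0.004870400058972148Traceback (most recent call last):
  File "<stdin>", line 19, in <module>
    fid = stack.enter_context(open(os.fspath(file), "rb"))
                              ~~~~^^^^^^^^^^^^^^^^^^^^^^^
FileNotFoundError: [Errno 2] No such file or directory: 'topsad.npy'
```

```bash
sed -i 's/^SEAT=.*YAW/SEAT=np.array([.6506,.1538,.156]); YAW/; s/L=.104,/L=.1045,/' pose.py
python3 - <<'E'
from pose import *
print(readout.get_obs()['tcp_pos'])
for z in(.10,.05):
    t,Rt=tool_target([0,0,z]); print(t,*delta(t,Rt))
print(Rs.as_matrix())
E
```

```text
[ 0.55177494 -0.14318557  0.31650567]
[0.49624355 0.19328845 0.25041085] [-5.55313861 33.64740177 -6.60948188] [ -0.23560778 -25.35869973 -27.50642775]
[0.51671518 0.18805127 0.20509546] [ -3.50597614  33.12368362 -11.14102082] [ -0.23560778 -25.35869973 -27.50642775]
[[ 8.78030817e-01  2.47844544e-01 -4.09432494e-01]
 [-2.24623440e-01  9.68799815e-01  1.04743631e-01]
 [ 4.22618262e-01 -6.93889390e-18  9.06307787e-01]]
```

Request:
{"op": "drive_tool", "data": {
  "rows": [
    [[255, -0.5, 3.3, 0, 0, -2.5, -2.7], [255, -1.1, 6.7, 0, 0, -5.0, -5.4], [255, -1.7, 10.1, 0, -0.1, -7.6, -8.2], [255, -2.2, 13.5, 0, -0.1, -10.1, -10.9], [255, -2.8, 16.8, 0, -0.1, -12.7, -13.7]]
  ]
}}

```text
time_s: 7.43
tcp_pos: [0.5225, 0.026, 0.3122]
tcp_rot: [0.106, 0.003, 0.994, -0.013]
wrist_force: [0.9, 0.2, -7.9]
gripper_width: 0.501
grip_force: 124.4
```

Request:
{"op": "drive_tool", "data": {
  "rows": [
    [[255, -0.5, 3.3, -1, 0, -2.5, -2.7], [255, -1.1, 6.7, -2, 0, -5.0, -5.4], [255, -1.7, 10.1, -3, -0.1, -7.6, -8.2], [255, -2.2, 13.5, -4, -0.1, -10.1, -10.9], [255, -2.8, 16.8, -6, -0.1, -12.7, -13.8]]
  ]
}}

```text
time_s: 7.85
tcp_pos: [0.4944, 0.194, 0.2544]
tcp_rot: [0.215, 0.123, 0.968, -0.028]
wrist_force: [1.2, 0.7, -7.1]
gripper_width: 0.498
grip_force: 124.6
```

Request:
{"op": "drive_tool", "data": {
  "rows": [
    [[255, 0, 0, 0, 0, 0, 0], [255, 0, 0, 0, 0, 0, 0], [255, 0, 0, 0, 0, 0, 0], [255, 0, 0, 0, 0, 0, 0], [255, 0, 0, 0, 0, 0, 0]]
  ]
}}

```text
time_s: 8.27
tcp_pos: [0.4965, 0.1913, 0.2576]
tcp_rot: [0.216, 0.123, 0.968, -0.028]
wrist_force: [-0.2, -0.4, -7.5]
gripper_width: 0.497
grip_force: 124.6
```

```bash
cat > meas.py <<'E'
from pose import *
S=cam('side');Q=pts(S);o=readout.get_obs();q=o['tcp_rot'];Rt=R.from_quat([q[1],q[2],q[3],q[0]])
t,Rw=tool_target([0,0,.10]); print('delta to hover100',*delta(t,Rw,o)); print(o['wrist_force'],o['wrist_torque'])
# tool->coupler axes
M=Rt.as_matrix()@np.array([[-1,0,0],[0,1,0],[0,0,-1]])
pc=o['tcp_pos']+M@np.array([.1045,0,.024-.023-.0539])
print('pred socket in seat',Rs.inv().apply(pc-SEAT)*1e3)
c=S['img'].reshape(-1,3).astype(int);a=(Q.reshape(-1,3)-pc)@M
m=(np.abs(a[:,0])<.05)&(np.abs(a[:,1])<.05)&(abs(a[:,2]-.0305)<.007)&(c.min(1)>100)&(a[:,0]>-.02)
t=a[m]; A=np.c_[t[:,:2],np.ones(len(t))]; print('top',len(t),cv2.minEnclosingCircle(t[:,:2].astype(np.float32)),np.linalg.lstsq(A,t[:,2],rcond=None)[0],np.median(t[:,2]))
# cup side+tops: y extents
m=(np.abs(a[:,0])<.05)&(np.abs(a[:,1])<.05)&(abs(a[:,2]-.0305)<.004)&(c.min(1)>90)
t=a[m];print('ext',np.percentile(t,[0,1,99,100],axis=0)[:,:2])
cv2.imwrite('pics/hov.png',cv2.resize(S['img'][110:270,180:340,::-1],(600,600),interpolation=cv2.INTER_CUBIC))
E
python3 meas.py
```

```text
delta to hover100 [-0.03583415  0.19624334 -0.76098646] [0.07294699 0.12940886 0.15843753]
[-0.15089354 -0.58772136 -8.20586381] [0.22921638 0.97076434 0.00107391]
pred socket in seat [  4.1032661   -2.13856875 106.80670138]
top 254 ((-0.0016866291407495737, -8.199736475944519e-05), 0.0319330208003521) [-0.01853904  0.00269672  0.02609275] 0.02608794800585974
ext [[-0.02863169 -0.02723296]
 [-0.01975442 -0.02667041]
 [ 0.02898036  0.03004769]
 [ 0.02919179  0.03159216]]
```

View pics/hov.png

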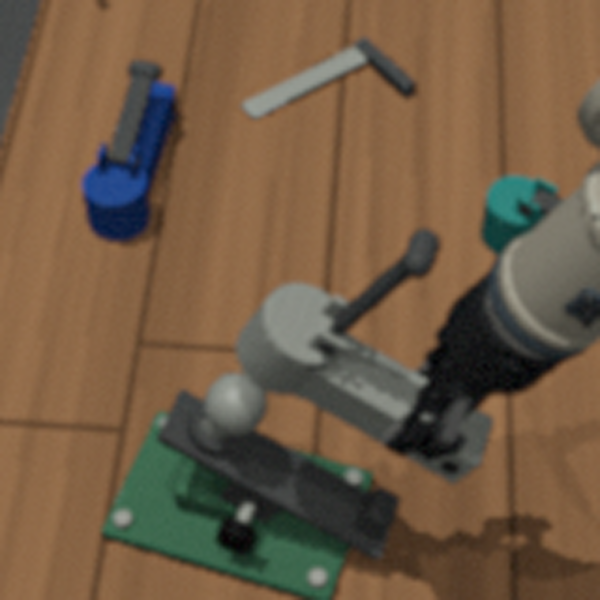

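The side view shows the coupler hovering beyond the ball (235,400) with its handle at (425,240), leaning tailward. I'll check the handle angle and redo the relation using the commanded pose, since the TCP readings are noisy.

```bash
sed -i 's/g=.023,/g=.0241,/' pose.py; cat > meas2.py <<'E'
from pose import *
import sys
cmd=np.array([float(x) for x in sys.argv[1:4]])
S=cam('side');Q=pts(S)
M=Rs.as_matrix(); pc=cmd+M@np.array([.1045,0,.024-.0241-.0539])
print('pred socket in seat mm',M.T@(pc-SEAT)*1e3)
c=S['img'].reshape(-1,3).astype(int);a=(Q.reshape(-1,3)-pc)@M
m=(np.abs(a[:,0])<.05)&(np.abs(a[:,1])<.05)&(abs(a[:,2]-.0305)<.006)&(c.min(1)>100)&(a[:,0]>-.02)
t=a[m]; A=np.c_[t[:,:2],np.ones(len(t))]; print('top',len(t),cv2.minEnclosingCircle(t[:,:2].astype(np.float32)),np.linalg.lstsq(A,t[:,2],rcond=None)[0],np.median(t[:,2]))
m=(abs(a[:,1])<.025)&(a[:,0]>-.14)&(a[:,0]<.06)&(a[:,2]>.07)&(a[:,2]<.17)&(c.max(1)<110)&(a[:,0]>-.09)
h=a[m]; print('handle',len(h))
d=h[:,[0,2]]-[-.018,.042]; r=np.hypot(*d.T); far=r>.095; ang=np.degrees(np.pi-np.arctan2(d[:,1],d[:,0]))
print('bar',h[far].mean(0),far.sum(),'handle angle deg',np.median(ang[far])+8.3*-1,np.radians(np.median(ang[far])-8.3))
E
python3 meas2.py .496 .193 .258
```

```text
pred socket in seat mm [  3.05825959  -0.3398138  105.84760814]
top 261 ((0.00268298527225852, -0.0012965451460331678), 0.03175099566578865) [-0.0104362  -0.0036186   0.02721596] 0.027024246097115307
handle 386
bar [-0.05219794  0.00957584  0.14816186] 240 handle angle deg 56.42050837561048 0.9847236368034404
```

```bash
python3 - <<'E'
from pose import *
S=cam('side');M=Rs.as_matrix(); cmd=np.array([.496,.193,.258]); pc=cmd+M@np.array([.1045,0,.024-.0241-.0539])
K=S['mtx'];o=-S['R'].T@S['t']
for u,v in((293.3,174),(292,177)):
    d=S['R'].T@np.array([(u-K[0,2])/K[0,0],(v-K[1,2])/K[1,1],1]); O=M.T@(o-pc); D=M.T@d; X=O-D*O[1]/D[1]; e=X[[0,2]]-[-.018,.042]
    print(X,np.hypot(*e),np.pi-np.arctan2(e[1],e[0])-.1445)
for a in(.9,1.1,1.3,1.45):
    t=np.pi-.1445-a; print(a,(proj(S,pc+M@[-.018+.111*np.cos(t),0,.042+.111*np.sin(t)])-[180,110])*600/160)
E
```

```text
[-0.02043566  0.          0.16313749] 0.12116197578947602 1.40619245028448
[-0.02330153  0.          0.15184014] 0.1099680048127368 1.3780678999239917
0.9 [476.19740261 301.46246404]
1.1 [456.871631   278.92521205]
1.3 [431.9033195  257.98209941]
1.45 [410.14626435 243.99272753]
```

Request:
{"op": "drive_tool", "data": {
  "rows": [
    [[255, 0.5, -0.1, -1.4, 0, 0, 0], [255, 1.0, -0.2, -2.8, 0, 0, 0], [255, 1.6, -0.3, -4.2, 0, 0, 0], [255, 2.1, -0.43, -5.63, 0, 0, 0], [255, 2.1, -0.43, -5.63, 0, 0, 0]]
  ]
}}

```text
time_s: 8.83
tcp_pos: [0.5166, 0.187, 0.1975]
tcp_rot: [0.213, 0.123, 0.969, -0.029]
wrist_force: [-0.7, 0.2, -9.5]
gripper_width: 0.498
grip_force: 124.6
```

Request:
{"op": "drive_tool", "data": {
  "rows": [
    [[255, 0, 0, 0, 0, 0, 0], [255, 0, 0, 0, 0, 0, 0], [255, 0, 0, 0, 0, 0, 0], [255, 0, 0, 0, 0, 0, 0], [255, 0, 0, 0, 0, 0, 0]]
  ]
}}

```text
time_s: 9.25
tcp_pos: [0.5173, 0.1886, 0.2028]
tcp_rot: [0.217, 0.122, 0.968, -0.027]
wrist_force: [0.1, -0.8, -8.0]
gripper_width: 0.498
grip_force: 124.6
```

```bash
python3 meas2.py .517 .1887 .2017; python3 - <<'E'
from pose import *
o=readout.get_obs();print(o['tcp_pos'],*delta(*tool_target([0,0,.045]),o),o['wrist_force'],o['wrist_torque'])
S=cam('side');cv2.imwrite('pics/hov2.png',cv2.resize(S['img'][140:260,190:310,::-1],(600,600),interpolation=cv2.INTER_CUBIC))
E
```

```text
pred socket in seat mm [-1.3306206   0.69908243 45.77399975]
top 256 ((-0.0007188748568296432, 0.0002691273111850023), 0.03200565278530121) [-0.0063066   0.00587925  0.02863837] 0.028625541895001994
handle 331
bar [-0.05017326  0.00933048  0.14969851] 206 handle angle deg 57.244468703336665 0.9991044574280739
[0.51719139 0.18856423 0.20252494] [ 0.11205777 -0.09214577 -0.09640815] [0.04194387 0.21080511 0.0095705 ] [ 0.65048676  0.53276651 -8.47712647] [0.25228598 1.03110916 0.0368456 ]
```

View pics/hov2.png

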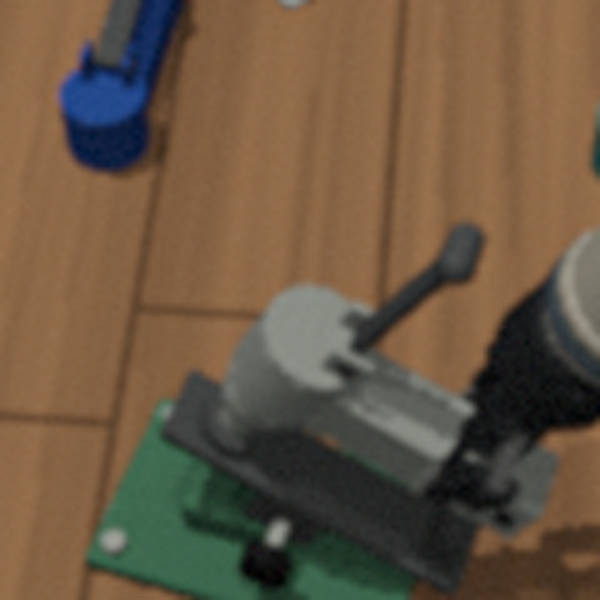

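The side view shows the cup over the ball, square to the saddle, with the handle up at (465,245). I'll make a small lateral correction and descend along the shank while watching the force.

Request:
{"op": "drive_tool", "data": {
  "rows": [
    [[255, 0.12, -0.12, 0.07, 0, 0, 0], [255, 0.32, -0.17, -0.38, 0, 0, 0], [255, 0.53, -0.22, -0.84, 0, 0, 0], [255, 0.73, -0.27, -1.3, 0, 0, 0], [255, 0.94, -0.32, -1.75, 0, 0, 0]]
  ]
}}

```text
time_s: 9.77
tcp_pos: [0.5265, 0.185, 0.183]
tcp_rot: [0.216, 0.122, 0.968, -0.028]
wrist_force: [-0.1, -0.5, -7.6]
gripper_width: 0.498
grip_force: 124.8
```

Request:
{"op": "drive_tool", "data": {
  "rows": [
    [[255, 0.08, -0.02, -0.18, 0, 0, 0], [255, 0.16, -0.04, -0.36, 0, 0, 0], [255, 0.25, -0.06, -0.54, 0, 0, 0], [255, 0.33, -0.08, -0.72, 0, 0, 0], [255, 0.41, -0.1, -0.9, 0, 0, 0]]
  ]
}}

```text
time_s: 10.18
tcp_pos: [0.5308, 0.1842, 0.1751]
tcp_rot: [0.216, 0.122, 0.968, -0.027]
wrist_force: [0.5, 0.0, -9.0]
gripper_width: 0.495
grip_force: 124.8
```

```bash
python3 - <<'E'
from pose import *
o=readout.get_obs(); print('F seat',Rs.inv().apply(o['wrist_force']),'tau',Rs.inv().apply(o['wrist_torque']),o['wrist_force'])
print(Rs.inv().apply(np.array([0,0,-8.3])))
E
```

```text
F seat [-3.38976942  0.12855207 -8.34226682] tau [0.04010925 1.01928287 0.01617145] [ 0.47113403  0.01216358 -8.99323984]
[-3.50773157e+00  5.75928194e-17 -7.52235463e+00]
```

Request:
{"op": "drive_tool", "data": {
  "rows": [
    [[255, 0.08, -0.02, -0.18, 0, 0, 0], [255, 0.16, -0.04, -0.36, 0, 0, 0], [255, 0.25, -0.06, -0.54, 0, 0, 0], [255, 0.33, -0.08, -0.72, 0, 0, 0], [255, 0.41, -0.1, -0.9, 0, 0, 0]]
  ]
}}

```text
time_s: 10.6
tcp_pos: [0.5348, 0.1832, 0.1659]
tcp_rot: [0.216, 0.122, 0.968, -0.028]
wrist_force: [0.9, 0.3, -8.7]
gripper_width: 0.495
grip_force: 124.8
```

Request:
{"op": "drive_tool", "data": {
  "rows": [
    [[255, 0.03, -0.01, -0.07, 0, 0, 0], [255, 0.06, -0.02, -0.15, 0, 0, 0], [255, 0.1, -0.02, -0.22, 0, 0, 0], [255, 0.13, -0.03, -0.29, 0, 0, 0], [255, 0.16, -0.04, -0.36, 0, 0, 0]]
  ]
}}

```text
time_s: 11.02
tcp_pos: [0.5362, 0.1828, 0.1631]
tcp_rot: [0.216, 0.122, 0.968, -0.027]
wrist_force: [-7.1, 0.1, -1.4]
gripper_width: 0.493
grip_force: 125.7
```

Request:
{"op": "drive_tool", "data": {
  "rows": [
    [[255, 0.02, 0, -0.04, 0, 0, 0], [255, 0.04, -0.01, -0.08, 0, 0, 0], [255, 0.06, -0.01, -0.13, 0, 0, 0], [255, 0.06, -0.01, -0.13, 0, 0, 0], [255, 0.06, -0.01, -0.13, 0, 0, 0]]
  ]
}}

```text
time_s: 11.43
tcp_pos: [0.5363, 0.1829, 0.163]
tcp_rot: [0.216, 0.122, 0.968, -0.027]
wrist_force: [-13.1, -0.5, 2.1]
gripper_width: 0.495
grip_force: 127.0
```

```bash
python3 - <<'E'
from pose import *
o=readout.get_obs(); print('dF seat',Rs.inv().apply(o['wrist_force']-np.array([.3,0,-8.4])),'dtau',Rs.inv().apply(o['wrist_torque'])-[0.04,1.02,.016])
E
python3 meas2.py .5341 .1834 .1583;
```

```text
dF seat [-7.18895324 -3.84505363 14.93407424] dtau [-0.69455855  1.14007561  0.04944962]
pred socket in seat mm [-3.46742197 -0.19741488 -1.11619509]
top 246 ((0.0029836411122232676, -0.00012133199197705835), 0.03269287198781967) [-0.00029145 -0.00214891  0.03043934] 0.0304436624787468
handle 303
bar [-0.04396416  0.00869559  0.15181392] 183 handle angle deg 59.896044610792515 1.045383187379735
```

Request:
{"op": "drive_tool", "data": {
  "rows": [
    [[255, 0, 0, 0, 0.1, 0.4, 0], [255, 0, 0, 0, 0.2, 0.8, 0], [255, 0, 0, 0, 0.3, 1.2, 0], [255, 0, 0, 0, 0.37, 1.45, 0], [255, 0, 0, 0, 0.37, 1.45, 0]]
  ]
}}

```text
time_s: 11.9
tcp_pos: [0.5372, 0.1829, 0.1638]
tcp_rot: [0.205, 0.123, 0.971, -0.025]
wrist_force: [-11.2, 0.0, 0.8]
gripper_width: 0.5
grip_force: 126.6
```

```bash
python3 - <<'E'
from pose import *
o=readout.get_obs(); print('dF seat',Rs.inv().apply(o['wrist_force']-np.array([.3,0,-8.4])),'dtau',Rs.inv().apply(o['wrist_torque'])-[0.04,1.02,.016])
E
python3 meas2.py .5368 .183 .1613
```

```text
dF seat [-6.20242834 -2.80959572 13.0027965 ] dtau [-0.43529797 -0.54652791 -0.36664265]
pred socket in seat mm [0.2609654  0.08424546 0.45536308]
top 242 ((0.00028301426209509373, 0.00045963190495967865), 0.0320068895816803) [-0.00896051 -0.00376814  0.02882969] 0.02888599784221537
handle 286
bar [-0.04607687  0.0088279   0.15124482] 178 handle angle deg 59.29442302745407 1.0348829098994177
```

Request:
{"op": "drive_tool", "data": {
  "rows": [
    [[90, 0, 0, 0, 0, 0, 0], [60, 0, 0, 0, 0, 0, 0], [0, 0, 0, 0, 0, 0, 0], [0, 0, 0, 0, 0, 0, 0], [0, 0, 0, 0, 0, 0, 0]]
  ],
  "newtons": 20
}}

```text
time_s: 12.37
tcp_pos: [0.5374, 0.1828, 0.1621]
tcp_rot: [0.204, 0.122, 0.971, -0.026]
wrist_force: [-0.0, -0.0, -0.7]
gripper_width: 1.003
grip_force: 0.0
```

Request:
{"op": "drive_tool", "data": {
  "rows": [
    [[0, -0.4, 0.1, 0.9, 0, 0, 0], [0, -1.2, 0.3, 2.7, 0, 0, 0], [0, -2.5, 0.6, 5.5, 0, 0, 0], [0, -3.7, 0.9, 8.2, 0, 0, 0], [0, -4.9, 1.2, 10.9, 0, 0, 0]]
  ]
}}

```text
time_s: 12.78
tcp_pos: [0.487, 0.1946, 0.272]
tcp_rot: [0.204, 0.122, 0.971, -0.026]
wrist_force: [0.8, 0.5, -1.5]
gripper_width: 1.002
grip_force: 0.0
```

```bash
python3 meas2.py .5368 .183 .1613; python3 - <<'E'
from pose import *
print(readout.get_obs()['tcp_pos'])
S=cam('side');cv2.imwrite('pics/seated.png',cv2.resize(S['img'][130:260,180:310,::-1],(600,600),interpolation=cv2.INTER_CUBIC))
M=Rs.as_matrix(); pc=SEAT
for a in(1.1,1.2,1.3,1.4,1.5):
    t=np.pi-.1445-a; print(a,(proj(S,pc+M@[-.018+.111*np.cos(t),0,.042+.111*np.sin(t)])-[180,130])*600/130)
E
```

```text
pred socket in seat mm [0.2609654  0.08424546 0.45536308]
top 248 ((1.3285833119880408e-05, -0.0001213178038597107), 0.031820718199014664) [-0.00960561  0.00040848  0.02892025] 0.028924400280441034
handle 161
bar [-0.02389678  0.00501357  0.15722368] 86 handle angle deg 78.92158314435811 1.3774414767555083
[0.48699856 0.1956915  0.27976423]
1.1 [472.09220858 343.54584412]
1.2 [458.39244491 331.84315797]
1.3 [443.32778291 320.68209133]
1.4 [427.07431125 310.20863936]
1.5 [409.82920562 300.56063373]
```

View pics/seated.png

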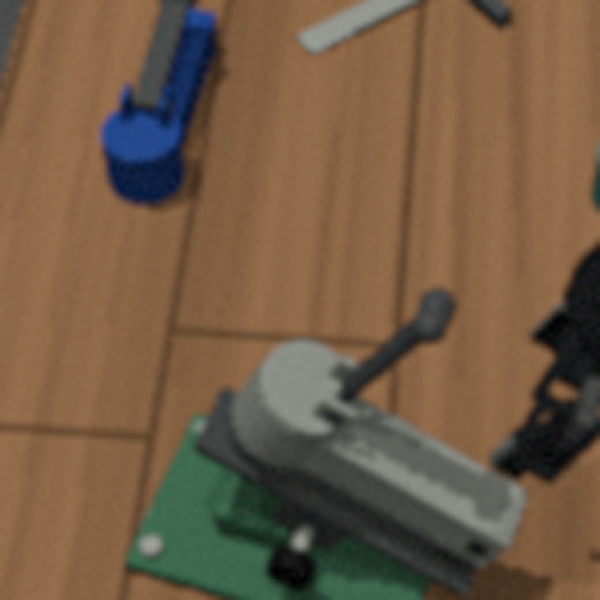

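Side view: the coupler is seated on the ball and pad with the handle up, bar at (435,310), about 1.38 rad. Next I'll plan the handle's arc down.

```bash
python3 - <<'E'
from pose import *
M=Rs.as_matrix(); cur=np.array([.4878,.195,.2703])
def bar(a): t=np.pi-.1445-a; return np.array([-.018+.111*np.cos(t),0,.042+.111*np.sin(t)])+[0,0,-.001]
def tcp(a,up=0): return SEAT+M@(bar(a)+[0,0,.0539+up])
w=tcp(1.38,.06); print('way',w,(w-cur)*100); print('down',(tcp(1.38)-w)*100)
b=tcp(1.38)
for a in np.append(np.arange(1.28,0,-.1),0): print('%.2f'%a,np.round((tcp(a)-b)*100,2))
E
```

```text
way [0.52146555 0.186836   0.38710131] [ 3.36655468 -0.8164001  11.68013065]
down [ 2.45659496 -0.62846178 -5.43784672]
1.28 [-0.93  0.24 -0.56]
1.18 [-1.79  0.46 -1.22]
1.08 [-2.59  0.66 -1.96]
0.98 [-3.32  0.85 -2.78]
0.88 [-3.96  1.01 -3.67]
0.78 [-4.51  1.15 -4.63]
0.68 [-4.96  1.27 -5.63]
0.58 [-5.32  1.36 -6.68]
0.48 [-5.57  1.43 -7.76]
0.38 [-5.72  1.46 -8.85]
0.28 [-5.76  1.47 -9.96]
0.18 [ -5.7    1.46 -11.07]
0.08 [ -5.52   1.41 -12.17]
0.00 [ -5.31   1.36 -13.03]
```

Request:
{"op": "drive_tool", "data": {
  "rows": [
    [[0, 0, 0, 3.5, -0.1, -0.4, 0], [0, 0, 0, 7, -0.2, -0.8, 0], [0, 0, 0, 10.5, -0.3, -1.2, 0], [0, 1.7, -0.4, 11.7, -0.37, -1.45, 0], [0, 3.4, -0.8, 11.7, -0.37, -1.45, 0]]
  ]
}}

```text
time_s: 13.3
tcp_pos: [0.5222, 0.187, 0.3938]
tcp_rot: [0.22, 0.122, 0.967, -0.025]
wrist_force: [0.5, 0.2, -0.4]
gripper_width: 0.999
grip_force: 0.0
```

Request:
{"op": "drive_tool", "data": {
  "rows": [
    [[0, 0.8, -0.2, -1.8, 0, 0, 0], [0, 1.6, -0.4, -3.6, 0, 0, 0], [0, 2.5, -0.6, -5.4, 0, 0, 0], [120, 2.5, -0.6, -5.4, 0, 0, 0], [120, 2.5, -0.6, -5.4, 0, 0, 0]]
  ]
}}

```text
time_s: 13.72
tcp_pos: [0.5467, 0.1804, 0.3316]
tcp_rot: [0.215, 0.122, 0.969, -0.028]
wrist_force: [-0.5, -1.5, -0.1]
gripper_width: 0.749
grip_force: 0.0
```

Request:
{"op": "drive_tool", "data": {
  "rows": [
    [[200, 0, 0, 0, 0, 0, 0], [255, 0, 0, 0, 0, 0, 0], [255, 0, 0, 0, 0, 0, 0], [255, 0, 0, 0, 0, 0, 0], [255, 0, 0, 0, 0, 0, 0]]
  ]
}}

```text
time_s: 14.13
tcp_pos: [0.5468, 0.1809, 0.3354]
tcp_rot: [0.217, 0.122, 0.968, -0.027]
wrist_force: [-3.3, 0.8, 6.8]
gripper_width: 0.398
grip_force: 19.8
```

Request:
{"op": "drive_tool", "data": {
  "rows": [
    [[255, -0.9, 0.2, -0.6, 0, 0, 0], [255, -1.8, 0.5, -1.2, 0, 0, 0], [255, -2.6, 0.7, -2.0, 0, 0, 0], [255, -3.3, 0.9, -2.8, 0, 0, 0], [255, -4.0, 1.0, -3.7, 0, 0, 0]]
  ]
}}

```text
time_s: 14.55
tcp_pos: [0.5067, 0.191, 0.2971]
tcp_rot: [0.217, 0.122, 0.968, -0.027]
wrist_force: [1.8, 0.0, 0.5]
gripper_width: 0.402
grip_force: 20.0
```

Request:
{"op": "drive_tool", "data": {
  "rows": [
    [[255, -0.5, 0.1, -0.9, 0, 0, 0], [255, -1.0, 0.3, -1.9, 0, 0, 0], [255, -1.3, 0.4, -3.0, 0, 0, 0], [255, -1.6, 0.4, -4.1, 0, 0, 0], [255, -1.7, 0.5, -5.1, 0, 0, 0]]
  ]
}}

```text
time_s: 14.97
tcp_pos: [0.4895, 0.1957, 0.2442]
tcp_rot: [0.216, 0.122, 0.968, -0.028]
wrist_force: [0.0, -0.9, 1.4]
gripper_width: 0.402
grip_force: 20.3
```

Request:
{"op": "drive_tool", "data": {
  "rows": [
    [[255, 0, 0, -0.8, 0, 0, 0], [255, 0, 0, -1.6, 0, 0, 0], [255, 0, 0, -2.3, 0, 0, 0], [255, 0.1, 0, -2.8, 0, 0, 0], [255, 0.1, 0, -2.8, 0, 0, 0]]
  ]
}}

```text
time_s: 15.38
tcp_pos: [0.4909, 0.1954, 0.2155]
tcp_rot: [0.215, 0.122, 0.969, -0.028]
wrist_force: [0.0, 0.1, -0.7]
gripper_width: 0.405
grip_force: 20.3
```

Request:
{"op": "drive_tool", "data": {
  "rows": [
    [[255, 0.1, 0, -0.4, 0, 0, 0], [255, 0.2, 0, -0.8, 0, 0, 0], [255, 0.3, -0.1, -1.2, 0, 0, 0], [255, 0.3, -0.1, -1.4, 0, 0, 0], [255, 0.4, -0.1, -1.6, 0, 0, 0]]
  ]
}}

```text
time_s: 15.8
tcp_pos: [0.495, 0.1949, 0.2028]
tcp_rot: [0.217, 0.122, 0.968, -0.027]
wrist_force: [-12.4, 2.1, 11.8]
gripper_width: 0.401
grip_force: 21.3
```

Request:
{"op": "drive_tool", "data": {
  "rows": [
    [[0, 0, 0, 0, 0, 0, 0], [0, 0, 0, 0, 0, 0, 0], [0, 0, 0, 0, 0, 0, 0], [0, -1, 0.3, 2.3, 0, 0, 0], [0, -2, 0.5, 4.6, 0, 0, 0]]
  ]
}}

```text
time_s: 16.22
tcp_pos: [0.4743, 0.1992, 0.2453]
tcp_rot: [0.214, 0.122, 0.969, -0.029]
wrist_force: [0.2, -0.6, 0.8]
gripper_width: 0.998
grip_force: 0.0
```

Request:
{"op": "drive_tool", "data": {
  "rows": [
    [[255, 0, 0, 0, 0, 0, 0], [255, 0, 0, 0, 0, 0, 0], [255, 0, 0, 0, 0, 0, 0], [255, 0, 0, 0, 0, 0, 0], [255, 0, 0, 0, 0, 0, 0]]
  ]
}}

```text
time_s: 16.63
tcp_pos: [0.4748, 0.1994, 0.2455]
tcp_rot: [0.215, 0.122, 0.969, -0.028]
wrist_force: [-0.4, -0.1, 0.3]
gripper_width: 0.302
grip_force: 0.0
```

Request:
{"op": "drive_tool", "data": {
  "rows": [
    [[255, 0.2, -0.1, -0.5, 0, 0, 0], [255, 0.4, -0.1, -0.9, 0, 0, 0], [255, 0.6, -0.2, -1.3, 0, 0, 0], [255, 0.7, -0.2, -1.5, 0, 0, 0], [255, 0.7, -0.2, -1.5, 0, 0, 0]]
  ]
}}

```text
time_s: 17.05
tcp_pos: [0.4819, 0.1974, 0.231]
tcp_rot: [0.215, 0.122, 0.968, -0.028]
wrist_force: [0.5, 0.2, 0.4]
gripper_width: -0.0
grip_force: 0.0
```

Request:
{"op": "drive_tool", "data": {
  "rows": [
    [[255, 0.04, 0, -0.09, 0, 0, 0], [255, 0.08, 0, -0.18, 0, 0, 0], [255, 0.12, 0, -0.27, 0, 0, 0], [255, 0.16, 0, -0.36, 0, 0, 0], [255, 0.2, 0, -0.45, 0, 0, 0]]
  ]
}}

```text
time_s: 17.47
tcp_pos: [0.4834, 0.1984, 0.2302]
tcp_rot: [0.216, 0.122, 0.968, -0.026]
wrist_force: [-15.8, 2.8, 14.5]
gripper_width: 0.001
grip_force: 10.0
```

Request:
{"op": "drive_tool", "data": {
  "rows": [
    [[255, 0.03, 0, -0.1, 0, 0, 0], [255, 0.05, 0, -0.2, 0, 0, 0], [255, 0.05, 0, -0.2, 0, 0, 0], [255, 0.05, 0, -0.2, 0, 0, 0], [255, 0.05, 0, -0.2, 0, 0, 0]]
  ]
}}

```text
time_s: 17.88
tcp_pos: [0.4835, 0.1989, 0.2301]
tcp_rot: [0.217, 0.122, 0.968, -0.025]
wrist_force: [-18.8, 1.3, 18.0]
gripper_width: -0.002
grip_force: 12.1
```

Request:
{"op": "drive_tool", "data": {
  "rows": [
    [[255, -1, 0.2, 2.3, 0, 0, 0], [255, -2.5, 0.5, 5.5, 0, 0, 0], [255, -4, 1, 9, 0, 0, 0], [255, -5, 1, 12.5, 0, 0, 0], [255, -6, 1, 15, 0, 0, 0]]
  ]
}}

```text
time_s: 18.3
tcp_pos: [0.4237, 0.2078, 0.3797]
tcp_rot: [0.218, 0.122, 0.968, -0.026]
wrist_force: [-0.3, -0.0, 1.6]
gripper_width: 0.001
grip_force: 0.0
```

```bash
python3 meas2.py .5368 .183 .1613; python3 - <<'E'
from pose import *
S=cam('side');Q=pts(S);M=Rs.as_matrix();c=S['img'].reshape(-1,3).astype(int)
a=(Q.reshape(-1,3)-SEAT)@M; m=(a[:,0]<-.05)&(a[:,0]>-.145)&(abs(a[:,1])<.02)&(a[:,2]>.035)&(a[:,2]<.09); h=a[m]
f=np.polyfit(h[:,0],h[:,2],1); print('lever slope',f,len(h)); b=h[h[:,0]<-.118]; print('bar top',np.percentile(b[:,2],[50,90,99]),b.mean(0),'expect top .068')
o=readout.get_obs();print(o['tcp_pos'],o['wrist_force'],o['time_s'])
cv2.imwrite('pics/end.png',cv2.resize(S['img'][130:260,180:310,::-1],(600,600),interpolation=cv2.INTER_CUBIC))
E
```

```text
pred socket in seat mm [0.2609654  0.08424546 0.45536308]
top 248 ((0.001957666128873825, 3.741409454960376e-05), 0.03167390450835228) [-0.00552879  0.00418208  0.02881746] 0.028843084489790036
handle 0
bar [nan nan nan] 0 handle angle deg nan nan
lever slope [-0.18287728  0.03910114] 266
bar top [0.06396541 0.06724414 0.07028943] [-0.12731179  0.00450744  0.06321209] expect top .068
[0.42390062 0.20797748 0.38286422] [0.05075647 0.0020368  0.26771657] 18.4meas2.py:13: RuntimeWarning: Mean of empty slice.
  print('bar',h[far].mean(0),far.sum(),'handle angle deg',np.median(ang[far])+8.3*-1,np.radians(np.median(ang[far])-8.3))
  ret = um.true_divide(
  return _methods._mean(a, axis=axis, dtype=dtype,
  ret = ret.dtype.type(ret / rcount)
```

View pics/end.png

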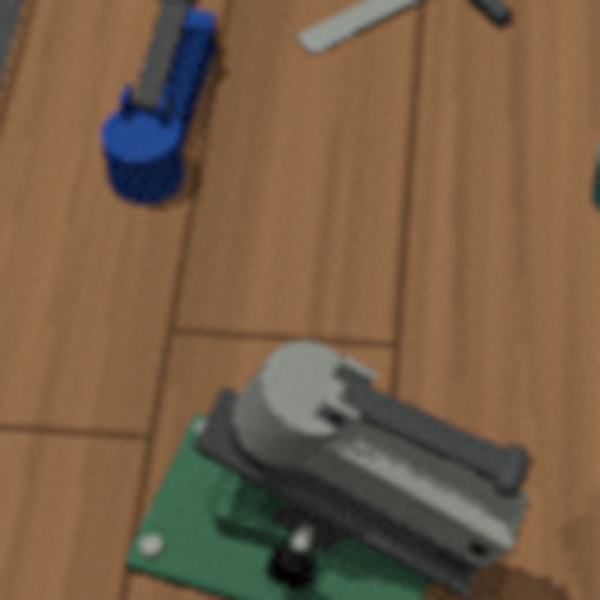

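The side view shows the handle fully down along the tail, bar at (512,465) and its top at the expected height. The coupler is still seated and the gripper is clear.

```bash
python3 -c "
from cell import job
print(job.sign_off())"
```

```text
the job is handed in; nothing more can be done
None
```

The job is handed in: the coupler sits on the ball and tail rest with its handle pressed fully down, the gripper is clear, and the file, square and can were not touched. The sign-off returned no verdict, so this rests on my last camera measurements.

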